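# Probe the print bed's reference puck

### The job

Lift the loose orange cap off the reference puck on the red print bed and set it down, same way up, wholly on the round black rubber mat. Then take the yellow height gauge out of its blue-topped stand and hold it upright with its plunger tip on the red dot of the puck, pressed gently so that the plunger is about half-way in and never driven hard against its stop. Finish while still holding the gauge there, and leave everything else on the bench where it is.

Things in the scene. Friction and masses are not known exactly. Their poses are not given: they have to be found in the camera images.
- cap: Loose orange cylindrical cap with a white disc on top, 44 mm in diameter and 46 mm high, closed on top, open below, wall 4 mm, cavity 40 mm deep; about 50 g. It stands over the puck, resting on the red plate. Origin at its centre, half-way up (23 mm above its rim); z is up. Grip it across its diameter.
- puck: Fixed aluminium disc, 32 mm in diameter, 14 mm high, screwed to the red plate, hidden under the cap at the start. Origin at the centre of its underside.
- spot (a point): Centre of the red dot (12 mm in diameter, on a white ring 21 mm in diameter) on the puck's level top face, 14 mm above the red plate. z is up.
- bed: Fixed red print-bed plate, 200 x 200 mm, on rods and white brackets, about 220 mm overall. Origin at table level under its centre; the plate's level upper face is 75 mm above the table.
- mat_top (a point): Centre of the upper face of a fixed round black rubber mat, 110 mm in diameter, 4 mm thick, lying on the table.
- stand: Fixed gauge stand, 85 x 85 mm, with a blue top plate 92 mm above the table that has a central upright hole of 21 mm. Origin at table level under its centre.
- gauge: Loose yellow height gauge, about 145 g. Square head 24 x 24 mm, 50 mm high, flats facing its x and y (grip these); below it a black flange (36 mm dia, 5 mm thick) resting on the stand, a stem (16 mm dia, 50 mm) hanging in the hole, and the plunger (8 mm dia, 20 mm out). Origin at the head's centre, 30 mm above the flange's underside, 100 mm above the free tip; z up. Raise 80 mm to clear the stand.
- gauge_tip (a point): The rounded tip of the gauge's plunger, on the gauge's axis, 100 mm below the head's centre when the plunger is free; z is up along the gauge.
- plunger (a joint): How far the sprung plunger is pushed into the gauge: 0 free, 0.012 m at its stop; about half-way is 0.006. It begins to move at about 1 N and takes about 2.9 N half-way and 4.7 N at the stop (300 N/m).
- jar: Bystander: glass jar with a brass-coloured lid, 64 mm in diameter, 85 mm high. Origin at the centre of its underside.
- figure: Bystander: green printed figure, 44 mm in diameter at its foot, 67 mm high. Origin at the centre of its underside.
- clip0: Bystander: small black bulldog clip lying on the table, 32 mm wide, 14 mm high. Origin under its centre.
- clip1: Bystander: a second such clip.
- screwdriver: Bystander: screwdriver with a red handle lying on the table beyond the bed. Origin at table level under it.
Not all that is in view belongs to the job. Leave any turquoise look-alike of the stand alone. There is more than one size of the gauge; the one meant has the size given above.

How it is judged (in metres and radians):
On the way, in this order (a step that is already met when the one before it is completed fails the run):
1. the cap is lifted clear of the puck in the gripper (z of cap in the frame of puck above 0.05 m and contact force between cap and the fingers above 0.5 N), for 0.1 s.
2. the cap stands released on the rubber mat, same way up (horizontal distance between cap and mat_top below 0.035 m and z of cap in the frame of mat_top below 0.028 m and angle between cap's own z axis and vertical below 0.2 rad and contact force between cap and the fingers below 0.1 N and linear speed of cap below 0.03 m/s), for 0.2 s.
3. the gauge is lifted out of its stand in the gripper (z of gauge_tip in the frame of stand above 0.093 m and contact force between gauge and the fingers above 0.5 N), for 0.1 s.
At the end, for the whole second after the job is handed in: Gauge held still by the gripper, within 7 degrees of upright, tip within 6 mm of the dot's centre, plunger 3 to 9 mm in, 0.8 to 8 N on the puck, clear of stand and bed; cap released, same way up, on the rubber mat within 35 mm of its centre (all of step 2 and horizontal distance between gauge_tip and spot below 0.006 m and distance between gauge_tip and spot below 0.008 m and value of joint plunger between 0.003 and 0.009 m and angle between gauge's own z axis and vertical below 0.12 rad and contact force between gauge and puck between 0.8 and 8 N and contact force between gauge and the fingers above 2 N and contact force between gauge and stand below 0.1 N and contact force between gauge and bed below 0.1 N and linear speed of gauge below 0.03 m/s); the arm keeps its last pose, push and grip.
It fails at once if the gauge was driven hard onto the puck (over 12 N) (contact force between gauge and puck above 12 N).
It fails at once if the cap was dropped or thrown rather than set down (linear speed of cap above 0.9 m/s and contact force between cap and the fingers below 0.1 N).
It fails at once if a bystander was moved more than 30 mm (distance of any of jar, figure, clip0, clip1, screwdriver from where it was at the start of the episode above 0.03 m).
It also fails if it takes over 58 s, if anything falls off the work surface, if the arm or the gripper's body presses on something with over 40 N, if the wrist force passes 120 N, or if a joint passes its speed limit or range.

### The arm

A 6-joint arm with a two-finger parallel gripper is mounted at the origin on the work surface. World frame = base frame: x ahead of the robot, y to its left, z up, the work surface at z = 0. Lengths are in m, angles in degrees, forces in N, time in s.
With the tool pointing down it reaches from about 0.4 to 0.825 m from the base axis. Payload 7 kg.
Tool frame: the origin (TCP) lies midway between the tips of the shut fingers; the grasp point (between the pads) lies 19 mm behind it; z points along the fingers, y is the direction in which the jaws open and shut (so a half turn about z gives the same grasp; the last joint's range is limited). The gripper opens to 88 mm and grips with 3 to 60 N. Pads are 19 mm wide; open, the fingers measure 130 mm over their backs; the gripper's body (78 mm by 193 mm) begins 47 mm behind the grasp point.
Start: joints at [90.877, 20.546, 0.682, 0, -70.136, -16.507], TCP at [0.182, 0.65, 0.227] pointing down, gripper open.
Joint ranges: [-176.03, 176.03], [-82.01, 121.73], [-58.28, 71.71], [-173.87, 95.51], [-174.79, -0.11], [-173.66, 173.66]. Speed limits (degrees/s): [136.94, 136.94, 172.46, 180, 180, 180].

### API

Orientations are given as a 3x3 rotation matrix whose columns are the frame's x, y, z axes.
In Python, from rig import robot gives the robot as it stands. Calls block until the motion is done:
- robot.goto(position, orientation): joint-space move of the TCP to a pose.
- robot.servo_line(position, ori=None, speed=0.15): straight line of the TCP; ori=None keeps the orientation; speed is the mean speed in m/s.
- robot.movej(angles): joint-space move.
- robot.move_gripper(opening): opening from 0.0 (shut) to 1.0 (fully open); the grip force is fixed at half the most; returns when the fingers have stopped.
- robot.dwell(seconds).
- robot.ik(position, orientation): joint angles nearest the present ones, or None.
- robot.grab_frame(name): name is "scene" or "top"; returns (picture, depth): 400x640x3 uint8, red, green, blue; 400x640 float32, m along the optical axis (not along the pixel's ray), 0 where there is no reading.
- robot.camera_info(name): a dict with "vfov" (degrees; the focal length in pixels is half the picture's height over the tangent of half this angle, whatever the lens; pixels are square), "cx", "cy" (the principal point, pixels), "view" (4x4, takes a point from world to camera coordinates). Camera axes: x right, y down, z forward; pixel columns grow to the right and rows downward; lengths in m; the calibration is good to about 2 mm. A picture is of the moment at which its call begins. camera_info takes no time and is no camera call.
A pose or a line that the arm cannot do raises robot.Unreachable and nothing moves.
- robot.job_done(): hands the job in, once; it reports no verdict.
Readings, each from a call of its own:
- robot.read_t(): time.
- robot.read_qpos(): joint angles.
- robot.read_qvel(): joint speeds.
- robot.read_effort(): joint torques, N m.
- robot.read_position(): TCP position.
- robot.read_tcp_rot(): TCP orientation.
- robot.read_force(): force on the tool from outside, world axes, zero at the start.
- robot.read_ft_torque(): the same for the moment, N m.
- robot.read_grip_width(): opening from 0.0 (shut) to 1.0 (fully open).
Only numpy, scipy, OpenCV 4.12 (cv2) and the standard library are available. Lean on these libraries where they do the work, as an engineer would, in place of code of your own. Each camera call takes 0.05 s, during which the arm holds its last target. There are 200 camera calls.

## Working session

There is one attempt and no reset: what is moved stays moved. The work goes in short steps, each a Python script; the robot and the scene stay as the last script left them, time stands still between calls to the robot, and variables do not carry over. Pictures are saved under pics/ and viewed, about 8 in all and at most 12, crops included, and the job is handed in when it is done.

```bash
ls; mkdir -p pics
cat > h.py <<'E'
import numpy as np, cv2
from rig import robot
def cam(n):
    i=robot.camera_info(n); return 200/np.tan(np.radians(i["vfov"])/2), i["cx"], i["cy"], np.array(i["view"])
def cloud(n,d):
    f,cx,cy,V=cam(n); v,u=np.mgrid[0:400,0:640]
    P=np.stack([(u-cx)/f*d,(v-cy)/f*d,d,np.ones_like(d)],-1)
    W=(P@np.linalg.inv(V).T)[...,:3]; W[d<=0]=np.nan; return W
def snap(n,tag):
    im,d=robot.grab_frame(n); np.savez(f"pics/{n}_{tag}.npz",im=im,d=d)
    cv2.imwrite(f"pics/{n}_{tag}.png",cv2.cvtColor(im,cv2.COLOR_RGB2BGR)); return im,d
def down(yaw): # jaw (tool y) direction at angle yaw in deg
    c,s=np.cos(np.radians(yaw)),np.sin(np.radians(yaw))
    y=np.array([c,s,0]); z=np.array([0,0,-1.]); return np.column_stack([np.cross(y,z),y,z])
E
python3 - <<'E'
from h import *
for n in("scene","top"):
    snap(n,"a"); print(robot.camera_info(n))
print(robot.read_tcp_rot(),robot.read_t())
E
```

```text
pics
{'vfov': 50.48682051261511, 'cx': 320.8171337791013, 'cy': 204.8634424986262, 'view': array([[-0.66208175,  0.74920802, -0.0183056 ,  0.37197593],
       [ 0.45051034,  0.3783625 , -0.80862986, -0.14994018],
       [-0.59890582, -0.54362594, -0.58803287,  1.47259705],
       [ 0.        ,  0.        ,  0.        ,  1.        ]])}
{'vfov': 47.76493407788395, 'cx': 320.9181049507345, 'cy': 203.78668636246192, 'view': array([[ 0.00846625, -0.99989205, -0.01200916,  0.00884922],
       [-0.98176376, -0.00603066, -0.19000936,  0.53259229],
       [ 0.18991642,  0.01339882, -0.98170883,  1.19012021],
       [ 0.        ,  0.        ,  0.        ,  1.        ]])}
[[ 9.63012575e-01 -2.69456351e-01 -2.33396516e-04]
 [-2.69456390e-01 -9.63011405e-01 -1.51241478e-03]
 [ 1.82766260e-04  1.51936463e-03 -9.99998829e-01]] 0.1
```

View pics/scene_a.png

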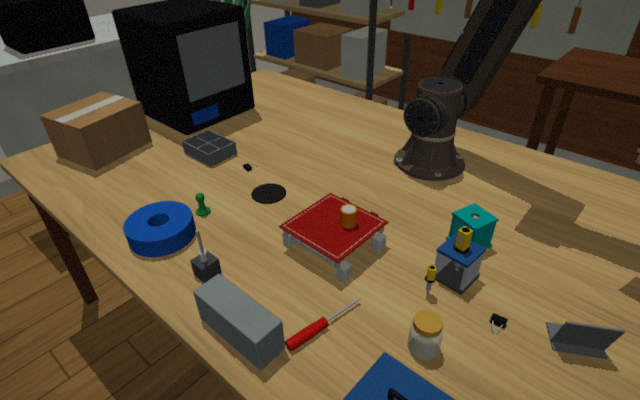

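View pics/top_a.png

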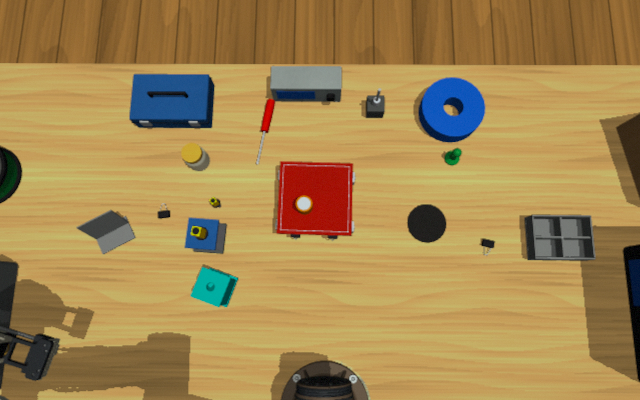

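The scene shows the cap on the red plate (top 304,204), the mat (top 427,223), the gauge in the blue-topped stand (top 199,232; scene 463,240), the small look-alike gauge standing on the table (top 215,202; scene 431,275), and the turquoise stand (top 214,286). I choose the gauge in the blue stand and check it in a crop together with the measurements.

```bash
cat > m.py <<'E'
from h import *
import sys
tag=sys.argv[1] if len(sys.argv)>1 else "a"
for n in("top","scene"):
    z=np.load(f"pics/{n}_{tag}.npz"); im,d=z["im"],z["d"]; W=cloud(n,d)
    hsv=cv2.cvtColor(im,cv2.COLOR_RGB2HSV); H,S,Vv=[hsv[...,i].astype(int) for i in range(3)]
    X,Y,Z=W[...,0],W[...,1],W[...,2]
    def rep(name,m):
        m=m&np.isfinite(X)
        if m.sum()<5: print(n,name,"few",m.sum());return
        p=W[m]; print(n,name,m.sum(),"med",np.median(p,0).round(4),"mid",((np.percentile(p,2,axis=0)+np.percentile(p,98,axis=0))/2).round(4),"ext",(np.percentile(p,98,axis=0)-np.percentile(p,2,axis=0)).round(4))
        if name in("yellow","blue","red","captop"):
            r=cv2.minAreaRect((p[:,:2]*1000).astype(np.float32)); print("    rect",np.round(r[0],1),np.round(r[1],1),round(r[2],1))
    box=lambda a,b,c,e:(X>a)&(X<b)&(Y>c)&(Y<e)
    rep("table",(abs(Z)<.02)&box(.3,.8,-.1,.6))
    rep("red",(S>150)&((H<8)|(H>172))&(Z>.06)&(Z<.085)&box(.3,.8,-.2,.25))
    rep("captop",(Z>.108)&(Z<.14)&box(.4,.7,-.1,.15))
    rep("mat",(Vv<60)&(abs(Z)<.02)&box(.4,.6,-.4,-.15))
    rep("blue",(H>100)&(H<125)&(S>100)&(Z>.08)&(Z<.105)&box(.3,.6,.2,.5))
    rep("yellow",(H>20)&(H<35)&(S>120)&(Z>.125)&(Z<.165)&box(.3,.6,.2,.5))
    rep("gtop",(Z>.138)&(Z<.165)&box(.3,.6,.2,.5))
    rep("small",(H>20)&(H<35)&(S>150)&(Z>.03)&(Z<.12)&box(.45,.7,.2,.4))
E
python3 m.py a
python3 - <<'E'
import cv2,numpy as np
t=cv2.imread("pics/top_a.png")[185:305,170:250];s=cv2.imread("pics/scene_a.png")[200:305,410:510]
cv2.imwrite("pics/crop1.png",np.hstack([cv2.resize(t,(360,540),interpolation=2),cv2.resize(s,(436,540),interpolation=2)]))
E
```

```text
top table 32911 med [0.5308 0.2717 0.0011] mid [0.5469 0.2496 0.0023] ext [0.4776 0.677  0.0129]
top red 4619 med [0.5463 0.0235 0.0761] mid [0.544  0.0292 0.076 ] ext [0.191  0.1903 0.0093]
    rect [544.   29.7] [199.  199.6] 88.8
top captop 230 med [0.5201 0.058  0.122 ] mid [0.5196 0.0571 0.1191] ext [0.0393 0.0389 0.0147]
    rect [520.5  58.1] [42.2 41.6] 25.3
top mat 1102 med [ 0.4879 -0.2844  0.0054] mid [ 0.4884 -0.2841  0.0056] ext [0.0961 0.0964 0.0103]
top blue 708 med [0.4368 0.3188 0.0931] mid [0.4431 0.3251 0.0923] ext [0.0763 0.0769 0.0111]
    rect [443.2 326. ] [78.4 78.4] 85.5
top yellow 80 med [0.442  0.3196 0.146 ] mid [0.4433 0.3252 0.1387] ext [0.0238 0.0226 0.0254]
    rect [443.7 325.4] [22.3 23.7] 81.5
top gtop 99 med [0.4446 0.3262 0.1477] mid [0.4438 0.3265 0.1456] ext [0.0231 0.0242 0.0111]
top small 392 med [0.6627 0.3653 0.0854] mid [0.6086 0.3452 0.0733] ext [0.1674 0.1002 0.0354]
scene table 36383 med [5.860e-01 3.163e-01 5.000e-04] mid [0.5509 0.2598 0.0045] ext [0.4762 0.6546 0.0138]
scene red 3124 med [0.5664 0.0395 0.0754] mid [0.5489 0.0334 0.0753] ext [0.1923 0.1901 0.0055]
    rect [544.4  31.5] [198.4 206.7] 88.7
scene captop 207 med [0.5273 0.0627 0.1207] mid [0.5236 0.0589 0.1164] ext [0.0392 0.0402 0.0147]
    rect [522.5  58.7] [44.6 40. ] 39.2
scene mat 523 med [ 0.4949 -0.278   0.0047] mid [ 0.4935 -0.2801  0.0043] ext [0.0951 0.0951 0.0069]
scene blue 687 med [0.4604 0.3393 0.0922] mid [0.447  0.3284 0.0905] ext [0.0777 0.0774 0.01  ]
    rect [444.5 327.3] [80.  83.3] 86.4
scene yellow 128 med [0.4526 0.3325 0.1429] mid [0.4467 0.3279 0.138 ] ext [0.0233 0.024  0.0229]
    rect [445.6 328.3] [24.3 25.6] 78.7
scene gtop 117 med [0.4486 0.3282 0.1467] mid [0.4457 0.3276 0.1441] ext [0.0249 0.0236 0.0109]
scene small 376 med [0.5446 0.3369 0.0849] mid [0.5727 0.3464 0.0831] ext [0.2406 0.0936 0.0644]
```

View pics/crop1.png

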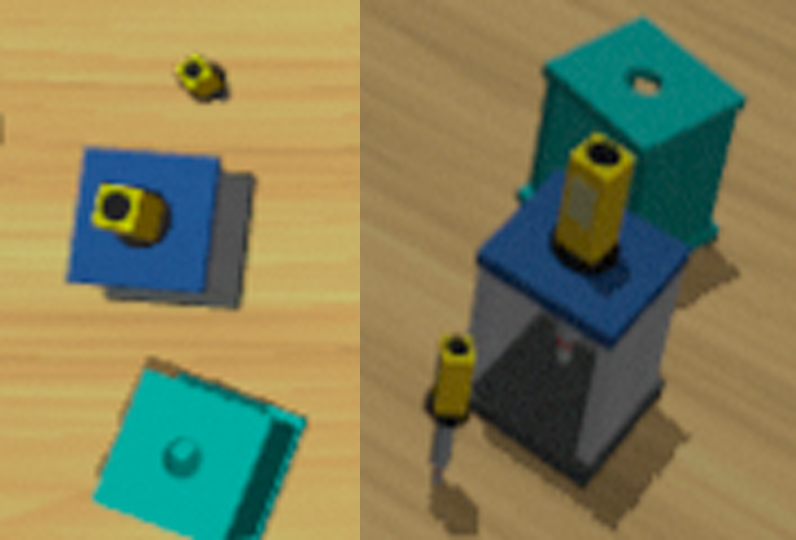

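The crop confirms it: the full-size gauge sits upright in the blue stand, the small one stands on the table, and the turquoise stand is empty. Sizes and heights agree with the description (plate 0.0755, cap top 0.121, gauge top 0.147). I'll move on the cap now.

Run:
```python
from h import *
for nm,p,ys in(("cap",[.5213,.058,.087],range(-180,180,45)),("mat",[.491,-.282,.02],range(-180,180,45)),("g",[.4445,.3265,.105],(-9,81,171,-99)),("spot",[.5213,.058,.17],(-9,81,171,-99))):
    for y in ys:
        q=robot.ik(p,down(y)); print(nm,y,None if q is None else np.round(q))
```

```text
cap -180 [ 28.  14. -29.   0. -47. -28.]
cap -135 [ 28.  14. -29.   0. -47.  17.]
cap -90 [ 28.  14. -29.   0. -47.  62.]
cap -45 [ 28.  14. -29.   0. -47. 107.]
cap 0 [ 28.  14. -29.   0. -47. 152.]
cap 45 [  28.   14.  -29.    0.  -47. -163.]
cap 90 [  28.   14.  -29.    0.  -47. -118.]
cap 135 [ 28.  14. -29.   0. -47. -73.]
mat -180 [-10.  23. -27.   0. -40.  10.]
mat -135 [-10.  23. -27.   0. -40.  55.]
mat -90 [-10.  23. -27.   0. -40. 100.]
mat -45 [-10.  23. -27.   0. -40. 145.]
mat 0 [ -10.   23.  -27.    0.  -40. -170.]
mat 45 [ -10.   23.  -27.   -0.  -40. -125.]
mat 90 [-10.  23. -27.   0. -40. -80.]
mat 135 [-10.  23. -27.   0. -40. -35.]
g -9 [ 57.  15. -24.   0. -50. 114.]
g 81 [  57.   15.  -24.    0.  -50. -156.]
g 171 [ 57.  15. -24.   0. -50. -66.]
g -99 [ 57.  15. -24.   0. -50.  24.]
spot -9 [ 28.   9. -23.   0. -58. 143.]
spot 81 [  28.    9.  -23.    0.  -58. -127.]
spot 171 [ 28.   9. -23.   0. -58. -37.]
spot -99 [ 28.   9. -23.   0. -58.  53.]
```

```bash
python3 - <<'E'
from h import *
R=down(-180)
robot.goto([.5213,.058,.2],R)
robot.servo_line([.5213,.058,.087],speed=.12)
robot.move_gripper(0.0); print("w",robot.read_grip_width()*88)
robot.servo_line([.5213,.058,.17],speed=.08); print(robot.read_force(),robot.read_t())
robot.goto([.491,-.282,.12],R)
print("w",robot.read_grip_width()*88,robot.read_t(), robot.read_position())
for n in("top","scene"): snap(n,"b")
z=np.load("pics/top_b.npz");W=cloud("top",z["d"]);m=(abs(W[...,0]-.5213)<.013)&(abs(W[...,1]-.058)<.013)
print("puck z",np.nanmedian(W[m],0))
E
python3 - <<'E'
import cv2,numpy as np
t=cv2.imread("pics/top_b.png")[150:270,270:470]
cv2.imwrite("pics/crop2.png",cv2.resize(t,(800,480),interpolation=2))
E
```

```text
w 44.13938547284763
[-0.47717241  0.03691441 -0.28935472] 5.5833
w 43.78794520022997 6.8833 [ 0.49150935 -0.28136423  0.12018256]
puck z [0.52096666 0.05737986 0.08993615]
```

View pics/crop2.png

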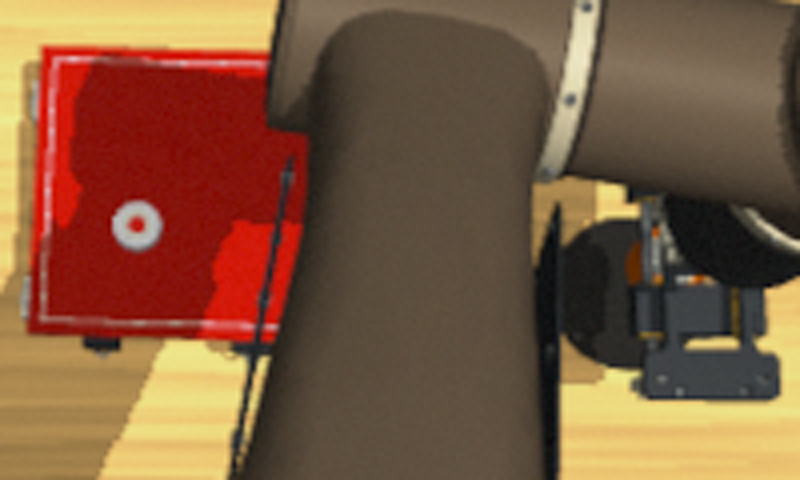

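The cap is in the gripper (width 44 mm) over the mat, and the puck is bare with its red dot at about top (304,206), top face at z 0.090. Next I set the cap down.

Run:
```python
from h import *
robot.servo_line([.491,-.282,.035],speed=.12)
z=.035
f0=robot.read_force()[2]
while z>.012:
    z-=.002; robot.servo_line([.491,-.282,z],speed=.03); robot.dwell(.05)
    f=robot.read_force()[2]
    if f-f0>1.5: break
print(z,f,f0,robot.read_position())
robot.move_gripper(1.0); robot.dwell(.4)
robot.servo_line([.491,-.282,.16],speed=.12)
robot.goto([.4445,.3265,.24],down(-99))
print(robot.read_t())
for n in("top","scene"): snap(n,"c")
for n in("top","scene"):
    zz=np.load(f"pics/{n}_c.npz");W=cloud(n,zz["d"]);h=cv2.cvtColor(zz["im"],cv2.COLOR_RGB2HSV)
    X,Y,Z=[W[...,i] for i in range(3)]
    m=(Z>.04)&(Z<.07)&(abs(X-.491)<.06)&(abs(Y+.282)<.06)
    print(n,"cap",m.sum(),np.nanmedian(W[m],0),(np.nanmax(W[m],0)+np.nanmin(W[m],0))/2)
    near=(abs(X-.521)<.03)&(abs(Y-.058)<.03)&(Z>.082)&(Z<.1)
    ring=near&(h[...,1]<90); dot=near&(h[...,1]>130)&((h[...,0]<10)|(h[...,0]>170))
    a=near; 
    for nm,q in(("near",near),("dot",dot)): print(n,nm,q.sum(),np.mean(W[q],0).round(4),((W[q].max(0)+W[q].min(0))/2).round(4))
    u=np.argwhere(near).mean(0); print(u)
t=cv2.imread("pics/scene_c.png")[165:305,230:510]
cv2.imwrite("pics/crop3.png",cv2.resize(t,(800,400),interpolation=2))
```

```text
0.014999999999999987 9.91982846749393 0.42225746945589104 [ 0.49133546 -0.28212047  0.015956  ]
15.7
top cap 208 [ 0.48920153 -0.28060924  0.05112742] [ 0.4900393  -0.28082454  0.04897041]
top near 120 [0.5198 0.0583 0.0898] [0.519  0.0548 0.0893]
top dot 16 [0.5214 0.0584 0.0892] [0.519  0.0548 0.0887]
[205.6        303.59166667]
scene cap 121 [ 0.49534457 -0.27788793  0.05013644] [ 0.49159581 -0.28062423  0.04757727]
scene near 101 [0.5231 0.0607 0.0885] [0.5205 0.0596 0.087 ]
scene dot 9 [0.5235 0.0576 0.0896] [0.5254 0.055  0.0888]
[219.53465347 348.24752475]
```

View pics/crop3.png

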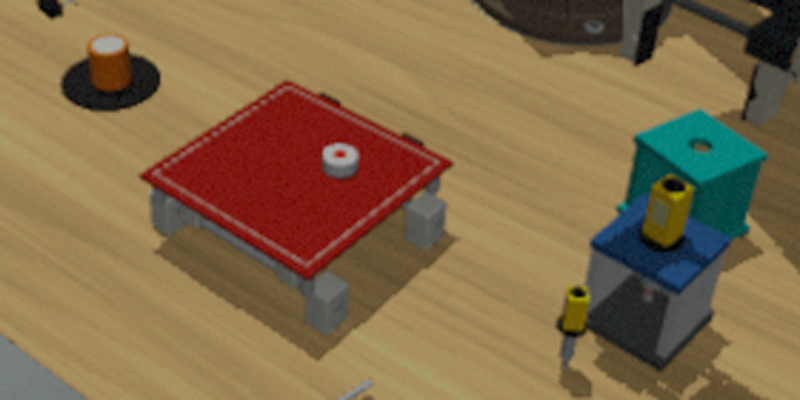

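The cap stands upright on the mat near its centre, at scene crop (110,65), and the puck and dot are clear at crop (340,155). The gauge is still upright in its stand, so I grasp it.

Run:
```python
from h import *
g=[.4447,.3268]
robot.servo_line(g+[.106],ori=down(-99),speed=.1); print(robot.read_force())
robot.move_gripper(0.0); robot.dwell(.2); print("w",robot.read_grip_width()*88,robot.read_force(),robot.read_ft_torque())
robot.servo_line(g+[.22],speed=.08); robot.dwell(.3)
print("F",robot.read_force(),robot.read_t(),robot.read_grip_width()*88)
robot.goto([.522,.0595,.22],down(-99)); robot.dwell(.3)
print("F",robot.read_force(),robot.read_position(),robot.read_t())
for n in("top","scene"): snap(n,"d")
for n in("top","scene"):
    zz=np.load(f"pics/{n}_d.npz");W=cloud(n,zz["d"]);h=cv2.cvtColor(zz["im"],cv2.COLOR_RGB2HSV)
    X,Y,Z=[W[...,i] for i in range(3)]
    b=(abs(X-.522)<.03)&(abs(Y-.0595)<.03)
    for lo,hi in((.12,.135),(.135,.15),(.15,.165),(.165,.18),(.18,.2),(.2,.215)):
        m=b&(Z>lo)&(Z<hi)
        if m.sum()>3: print(n,lo,m.sum(),np.median(W[m],0).round(4),np.ptp(W[m],0).round(4))
t=cv2.imread("pics/scene_d.png")[110:270,260:460]
cv2.imwrite("pics/crop4.png",cv2.resize(t,(750,600),interpolation=2))
```

```text
[ 0.57906901 -0.13573543  0.74406086]
w 23.88269360997657 [-0.5797704   0.52771734 -0.76479708] [-0.00012059 -0.04994899  0.03022457]
F [-0.45610372 -0.98197384 -1.2864578 ] 20.3833 24.014869055813364
F [-0.29123299  0.09440908 -1.6604787 ] [0.52196887 0.06038334 0.21991654] 21.7583
top 0.2 6 [0.5052 0.0619 0.2091] [0.0024 0.0093 0.0109]
scene 0.135 12 [0.5239 0.0624 0.1456] [0.006  0.0058 0.0107]
scene 0.15 20 [0.5269 0.0626 0.1602] [0.0098 0.0134 0.0127]
scene 0.165 33 [0.5261 0.0645 0.1715] [0.0136 0.0134 0.0149]
scene 0.18 43 [0.5269 0.0648 0.189 ] [0.0118 0.0114 0.0194]
scene 0.2 54 [0.532  0.0691 0.2108] [0.0269 0.0307 0.0144]
```

View pics/crop4.png

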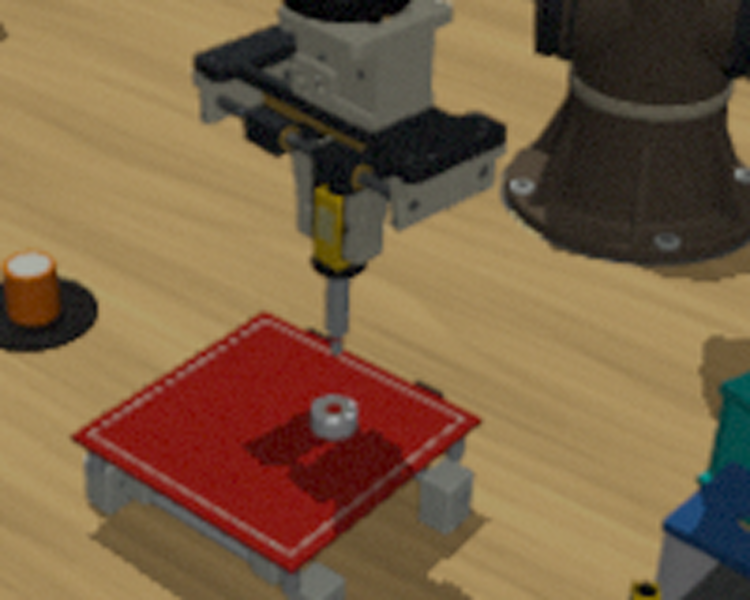

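The gauge hangs upright in the gripper above the puck, with its tip at about crop (335,350) and the dot at crop (335,410). Next I go to just above contact and check the alignment there.

Run:
```python
from h import *
robot.servo_line([.522,.059,.182],speed=.08); robot.dwell(.3)
print("F",robot.read_force(),robot.read_position(),robot.read_tcp_rot()[:,2],robot.read_t())
for n in("top","scene"): snap(n,"e")
for n,k in(("top","c"),("scene","c")):   # unobstructed dot by colour, ray to z=.0895
    im=np.load(f"pics/{n}_{k}.npz")["im"].astype(float); f,cx,cy,V=cam(n)
    p=V@[.522,.059,.0895,1]; u0,v0=f*p[0]/p[2]+cx,f*p[1]/p[2]+cy
    v,u=np.mgrid[0:400,0:640]; g=im[...,1]
    r=np.hypot((u-u0),(v-v0))<4.5
    w=np.clip(im[...,0]-im[...,1]-20,0,None)*r; uc,vc=(w*u).sum()/w.sum(),(w*v).sum()/w.sum()
    C=np.linalg.inv(V); o=C[:3,3]; dd=C[:3,:3]@[(uc-cx)/f,(vc-cy)/f,1]; print(n,"exp px",u0,v0,"dot px",uc,vc,"world",(o+dd*(.0895-o[2])/dd[2]).round(4))
zz=np.load("pics/scene_e.npz");W=cloud("scene",zz["d"]);f,cx,cy,V=cam("scene")
X,Y,Z=[W[...,i] for i in range(3)]
b=(abs(X-.522)<.025)&(abs(Y-.06)<.025)
for i in range(185,222):
    m=b[i]&(Z[i]>.092)
    if m.any(): c=np.flatnonzero(m); print(i,c.min(),c.max(),c.mean(),np.median(W[i][m],0).round(4))
for z in(.0975,.11,.13,.16):
    p=V@[.522,.059,z,1]; print("axis px",z,f*p[0]/p[2]+cx,f*p[1]/p[2]+cy)
t=cv2.imread("pics/scene_e.png")[175:235,310:390]
cv2.imwrite("pics/crop5.png",cv2.resize(t,(800,600),interpolation=2))
```

```text
F [ 1.17476463  0.08609678 -1.78563434] [0.52219809 0.05908416 0.18240891] [ 7.05550792e-04  3.53380902e-04 -9.99999689e-01] 22.7833
top exp px 303.3339156715158 204.8199332417123 dot px 303.7675054704595 205.67669584245075 world [0.5197 0.0578 0.0895]
scene exp px 348.0113422814514 218.7406973403889 dot px 348.47545219638243 218.18992248062017 world [0.5195 0.0585 0.0895]
185 340 353 346.5 [0.533  0.0618 0.1994]
186 342 354 348.0 [0.5341 0.0665 0.1982]
187 343 356 349.5 [0.5338 0.0699 0.1966]
188 343 355 349.0 [0.534  0.0683 0.1923]
189 343 355 349.0 [0.5335 0.0689 0.1907]
190 342 354 348.0 [0.5331 0.0661 0.1866]
191 342 355 348.0769230769231 [0.5331 0.0655 0.1831]
192 342 355 348.5 [0.5335 0.0668 0.1806]
193 342 356 349.0 [0.5322 0.0672 0.175 ]
194 342 355 348.5 [0.5321 0.0673 0.1736]
195 343 354 348.5 [0.5358 0.0696 0.1732]
196 345 353 349.0 [0.535  0.0707 0.1706]
197 346 351 348.5 [0.5266 0.0638 0.1608]
198 346 351 348.5 [0.5286 0.064  0.159 ]
199 346 351 348.5 [0.5257 0.0624 0.1542]
200 346 351 348.5 [0.525  0.0616 0.1505]
201 346 351 348.5 [0.5267 0.0638 0.1485]
202 346 351 348.5 [0.5268 0.0634 0.1463]
203 346 351 348.5 [0.5278 0.0638 0.1425]
204 346 351 348.5 [0.5257 0.0624 0.1392]
205 346 351 348.5 [0.5272 0.0634 0.1368]
206 346 351 348.5 [0.5262 0.0628 0.1329]
207 346 351 348.2 [0.5286 0.0635 0.1307]
208 346 351 348.5 [0.527  0.064  0.1275]
209 346 351 348.5 [0.5284 0.0641 0.1243]
210 346 351 348.5 [0.5265 0.0633 0.1208]
211 347 350 348.5 [0.5233 0.061  0.1151]
212 347 349 348.0 [0.5246 0.0599 0.1126]
213 347 349 348.0 [0.5246 0.0605 0.1092]
214 347 349 348.0 [0.5246 0.0606 0.1069]
215 347 349 348.0 [0.5243 0.0604 0.1035]
axis px 0.0975 348.07281350920755 216.23845735605497
axis px 0.11 348.16995130301603 212.28437866704868
axis px 0.13 348.32819668271753 205.84286235317026
axis px 0.16 348.5723155265872 195.90579172098137
```

View pics/crop5.png

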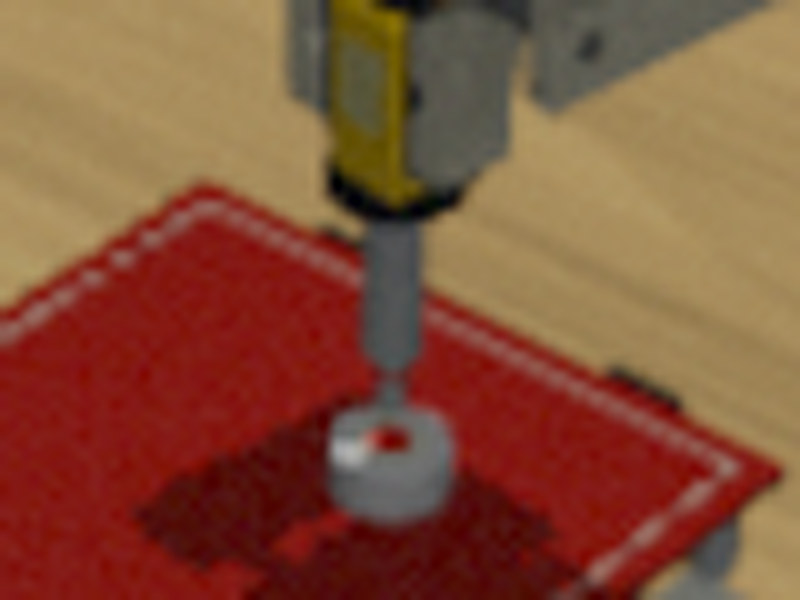

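In the scene view the tip is in line with the dot sideways (348.3 against 348.5 px). In depth it is about 1.5 to 2 mm too far in x, so I correct by −1.5 mm and press down while watching the force.

Run:
```python
from h import *
def F():
    a=[]
    for _ in range(8): robot.dwell(.03); a.append(robot.read_force()[2])
    return np.mean(a)
x,y=.5205,.0588
robot.servo_line([x,y,.178],speed=.04); robot.dwell(.3); f0=F(); print("f0",f0)
z=.178
while z>.1645:
    z-=.001; robot.servo_line([x,y,z],speed=.02); d=F()-f0
    print(round(z,4),robot.read_position()[2].round(4),round(d,2))
    if d>2.6: break
print(robot.read_position(),robot.read_t(),robot.read_grip_width()*88)
for n in("scene",): snap(n,"f")
zz=np.load("pics/scene_f.npz");W=cloud("scene",zz["d"]);X,Y,Z=[W[...,i] for i in range(3)]
b=(abs(X-x)<.025)&(abs(Y-y)<.025)
for i in range(196,222):
    m=b[i]&(Z[i]>.092)
    if m.any(): c=np.flatnonzero(m); print(i,c.min(),c.max(),np.median(W[i][m],0).round(4))
t=cv2.imread("pics/scene_f.png")[175:235,310:390]
cv2.imwrite("pics/crop6.png",cv2.resize(t,(800,600),interpolation=2))
```

```text
f0 -1.453822206592406
0.177 0.177 -0.04
0.176 0.176 0.06
0.175 0.175 -0.21
0.174 0.174 -0.2
0.173 0.173 0.28
0.172 0.1721 1.07
0.171 0.171 1.44
0.17 0.17 1.86
0.169 0.169 1.93
0.168 0.168 2.64
[0.52052476 0.05881739 0.16803346] 28.875 23.938584415121063
196 342 353 [0.5326 0.0646 0.1683]
197 342 356 [0.5311 0.0652 0.1621]
198 343 356 [0.5296 0.068  0.1603]
199 343 355 [0.5312 0.0674 0.1586]
200 344 354 [0.5316 0.0681 0.1565]
201 346 352 [0.5309 0.0696 0.1549]
202 346 352 [0.526  0.0639 0.1443]
203 346 351 [0.5256 0.0628 0.1417]
204 346 351 [0.5257 0.0627 0.1384]
205 346 351 [0.5248 0.0616 0.1352]
206 346 351 [0.5254 0.064  0.1329]
207 346 351 [0.5247 0.0618 0.1282]
208 346 351 [0.525  0.0627 0.1262]
209 346 351 [0.5253 0.0623 0.1237]
210 346 351 [0.5258 0.0631 0.1198]
211 346 351 [0.5255 0.0629 0.1179]
212 346 351 [0.5249 0.0624 0.1141]
213 346 351 [0.5262 0.0625 0.1107]
214 346 351 [0.5242 0.0635 0.1081]
215 347 350 [0.5231 0.0623 0.1034]
216 347 350 [0.521  0.0612 0.0988]
217 348 350 [0.5231 0.0621 0.0961]
218 348 348 [0.5235 0.0601 0.0933]
220 347 347 [0.5307 0.0626 0.0925]
221 346 346 [0.5351 0.063  0.0921]
```

View pics/crop6.png

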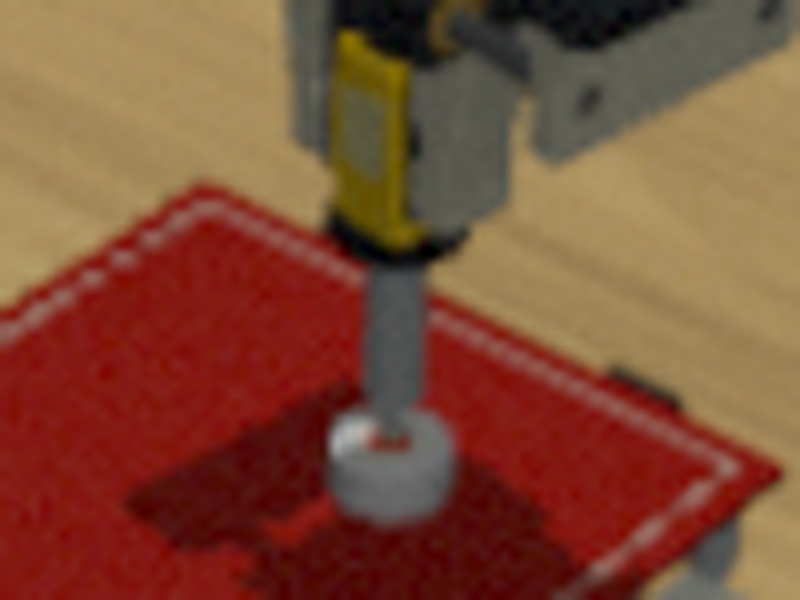

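The force rose from contact at TCP z ≈ 0.1725 to 2.6 N at 0.168, so the plunger is about 5 mm in, and the crop shows the tip on the dot (crop 392,433 against the dot's 390,437). I add 0.5 mm, run a settled check and hand in.

Run:
```python
from h import *
robot.servo_line([.5205,.0588,.1675],speed=.02); robot.dwell(.5)
a=[]
for _ in range(10): robot.dwell(.03); a.append(robot.read_force()[2])
print("dF",np.mean(a)+1.454,robot.read_position(),robot.read_grip_width()*88,robot.read_t())
robot.job_done()
```

```text
dF 2.5307662629938563 [0.52050638 0.05881267 0.16750457] 23.811738367356753 30.0083
the job is handed in; nothing more can be done
```

I moved the cap onto the mat and pressed the gauge onto the puck's red dot. The job was handed in at 30.0 s with the gauge still held there; no verdict is reported.

- **Cap:** I lifted it off the puck and set it down upright and released. Measured afterwards, it was about 1–3 mm from the mat's centre. Setting it down pressed with about 9.5 N, more than intended.
- **Gauge:** I took it from the blue-topped stand (grip width 24 mm) and pressed it onto the dot in 1 mm steps. Final push is about 2.5 N, and the TCP is about 5 mm below first contact, so the plunger should be 5–5.5 mm in.
- **Force disagreement:** the last 0.5 mm did not raise the measured force (2.64 N to 2.53 N). I put that down to sensor noise of a few tenths of a newton. Height and force both still put the plunger inside the 3–9 mm range.
- **Alignment:** sideways, the tip matched the dot within about 1 mm. Along the camera's line of sight it is known only to about 2–3 mm, against the 6 mm limit. The two cameras differed by 2–3 mm on the raw puck position.
- **Bystanders:** none were touched as far as I could see. I did not re-measure their positions.

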